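# Zero a contour gauge

## Task

The contour gauge on the small plywood board still shows the profile of the last moulding: run your fingertips along the front of its row of steel pins, from end to end, and push every pin straight back until all the tips are flush with the front edge of the frame. Only push, gently: do not pull any pin out, and leave the walnut piece, the square and the pencil where they lie. Finish with the hand clear of everything.

Things in the scene. Friction and masses are not known exactly. Their poses are not given: they have to be found in the camera images.
- contour_gauge: Contour gauge: 18 level steel pins side by side between two aluminium rails (frame 30 deep x 144 long x 16 mm high), screwed on a plywood board 93 x 200 x 18 mm fixed to the bench. Origin: bench level, under the frame's middle. +x: along the pins, front to back, away from the robot; +y: along the row to the left end; z up. Frame's front edge: x = -15 mm, 18 to 34 mm above the bench.
- row_left (a point): Front edge of the frame at the axis of the left-most pin (pin1), 26 mm above the bench: where that pin's tip is when flush. The board begins 7 mm behind the front edge, so in front of the frame there is only the flat bench. Anything 10 mm or wider that pushes the pins comes to rest against the front edge when they are flush.
- row_right (a point): The same at the right-most pin (pin18), 102 mm from row_left.
- pin1 (a joint): Pin 1 of 18, counted from the left: how far (m) the tip of this pin stands out of the frame's front edge; 0 = flush. Rod 5.2 mm thick, 85 mm long, flat tip, polished, 6 mm from the next; starts 6 to 23 mm out. Pushed on its tip it slides back (0.6 N friction) and stays where left; it stops 1 mm below flush. Pushed on its flank it does not give.
- pin2 (a joint): Pin 2 from the left, 6 mm from pin 1: how far (m) the tip of this pin stands out of the frame's front edge; 0 = flush.
- pin3 (a joint): Pin 3 from the left, 12 mm from pin 1: how far (m) the tip of this pin stands out of the frame's front edge; 0 = flush.
- pin4 (a joint): Pin 4 from the left, 18 mm from pin 1: how far (m) the tip of this pin stands out of the frame's front edge; 0 = flush.
- pin5 (a joint): Pin 5 from the left, 24 mm from pin 1: how far (m) the tip of this pin stands out of the frame's front edge; 0 = flush.
- pin6 (a joint): Pin 6 from the left, 30 mm from pin 1: how far (m) the tip of this pin stands out of the frame's front edge; 0 = flush.
- pin7 (a joint): Pin 7 from the left, 36 mm from pin 1: how far (m) the tip of this pin stands out of the frame's front edge; 0 = flush.
- pin8 (a joint): Pin 8 from the left, 42 mm from pin 1: how far (m) the tip of this pin stands out of the frame's front edge; 0 = flush.
- pin9 (a joint): Pin 9 from the left, 48 mm from pin 1: how far (m) the tip of this pin stands out of the frame's front edge; 0 = flush.
- pin10 (a joint): Pin 10 from the left, 54 mm from pin 1: how far (m) the tip of this pin stands out of the frame's front edge; 0 = flush.
- pin11 (a joint): Pin 11 from the left, 60 mm from pin 1: how far (m) the tip of this pin stands out of the frame's front edge; 0 = flush.
- pin12 (a joint): Pin 12 from the left, 66 mm from pin 1: how far (m) the tip of this pin stands out of the frame's front edge; 0 = flush.
- pin13 (a joint): Pin 13 from the left, 72 mm from pin 1: how far (m) the tip of this pin stands out of the frame's front edge; 0 = flush.
- pin14 (a joint): Pin 14 from the left, 78 mm from pin 1: how far (m) the tip of this pin stands out of the frame's front edge; 0 = flush.
- pin15 (a joint): Pin 15 from the left, 84 mm from pin 1: how far (m) the tip of this pin stands out of the frame's front edge; 0 = flush.
- pin16 (a joint): Pin 16 from the left, 90 mm from pin 1: how far (m) the tip of this pin stands out of the frame's front edge; 0 = flush.
- pin17 (a joint): Pin 17 from the left, 96 mm from pin 1: how far (m) the tip of this pin stands out of the frame's front edge; 0 = flush.
- pin18 (a joint): Pin 18 from the left, 102 mm from pin 1: how far (m) the tip of this pin stands out of the frame's front edge; 0 = flush.
- walnut_blank: Loose walnut workpiece 52 x 160 x 34 mm, lying to the left of the board; origin under its centre, long side along its y. Not to be disturbed.
- try_square: Loose try square 70 x 109 x 14 mm, lying to the right of the board; origin under its centre. Not to be disturbed.
- pencil: Loose pencil, 160 mm long and 7 mm thick, lying on the bench in front of the board to the right; origin under its centre, long side along its y. Not to be disturbed.

How it is judged:
At the end, for the whole second after the job is handed in: The tips of all 18 pins stand no more than 3 mm out of the frame's front edge, and the walnut piece, the square and the pencil are within 15 mm of where they were (value of joint each of pin1, pin2, pin3, pin4, pin5, pin6, pin7, pin8, pin9, pin10, pin11, pin12, pin13, pin14, pin15, pin16, pin17, pin18 below 0.003 m and distance of each of walnut_blank, try_square, pencil from where it was at the start of the episode below 0.015 m); the robot touches nothing.
It fails at once if the fingers push on the gauge with more than 25 N (contact force between the fingers and contour_gauge above 25 N).
It fails at once if a pin is pulled further out (more than 32 mm) (value of joint any of pin1, pin2, pin3, pin4, pin5, pin6, pin7, pin8, pin9, pin10, pin11, pin12, pin13, pin14, pin15, pin16, pin17, pin18 above 0.032 m).
It fails at once if the walnut piece is moved by more than 15 mm or lifted (distance of walnut_blank from where it was at the start of the episode above 0.015 m).
It fails at once if the square is moved by more than 15 mm or lifted (distance of try_square from where it was at the start of the episode above 0.015 m).
It fails at once if the pencil is moved by more than 15 mm or lifted (distance of pencil from where it was at the start of the episode above 0.015 m).
It also fails if it takes over 62 s, if anything falls off the work surface, if the arm or the gripper's body presses on something with over 40 N, if the wrist force passes 120 N, or if a joint passes its speed limit or range.

## Robot

A 7-joint arm with a two-finger parallel gripper is mounted at the origin on a cart in front of the work surface, level with it; the furniture and walls round the work are solid. World frame = base frame: x ahead of the robot, y to its left, z up, the work surface at z = 0. Lengths are in m, angles in rad, forces in N, time in s.
With the tool pointing down it reaches from about 0.4 to 0.85 m from the base axis. Payload 10.4 kg.
Tool frame: the origin (TCP) lies at the very end of the fingers, on their centre line; the grasp point (between the pads) lies 19 mm behind it; z points along the fingers, y is the line along which they close (so a half turn about z gives the same grasp; the last joint's range is limited). The gripper opens to 87 mm and grips with 3 to 60 N. Pads are 19 mm wide; open, the fingers measure 117 mm over their backs; the gripper's body (75 mm by 190 mm) begins 51 mm behind the grasp point.
Start: joints at [-1.324, 0.332, -0.065, 1.46, 0.022, 1.35, -0.088], TCP at [0.167, 0.602, 0.223] pointing down, gripper open.
Joint ranges: [-2.6, 2.6], [-0.5, 2.12], [-1.47, 1.34], [0.16, 2.42], [-1.27, 4.41], [0.06, 2.06], [-2.6, 2.6]. Speed limits (rad/s): [2.22, 2.22, 2.79, 2.79, 3.14, 3.14, 3.14].

## Interface

Orientations are given as a unit quaternion [x, y, z, w].
In Python, from bench import * gives the robot as it stands.
- The arm moves only by the tool step_arm, never from a script. Its arguments are lists of equal length, an entry for each row: "delta_pos": the shift along the world's x, y, z in units of 25 mm (1.0 is 25 mm), a list of three; "turn": the turn about the world's z in units of 0.12 rad (1.0 is 0.12 rad). In form: {"delta_pos": [[tx, ty, tz], ...], "turn": [turn, ...]}. A call has 1 to 12 rows; each row shifts and turns the commanded pose from where the row before left it; what a row does not reach is not made up. A row lasts 1/10 s, in which the tool goes at most 50 mm and 8.59 degrees, less where a joint would pass 70% of its speed; a pose out of reach is approached as far as the arm can. A call with a number of a shift or a turn outside -1 to 1 is refused whole. A call with a gripper value outside its range is refused whole. "grip" is the closure, from 0 (fully open) to 1 (shut), set as the call begins (left out, the last holds). The fingers move at their own pace and stop on an object; "newtons" is the grip in N (left out, the last holds). Time passes only in rows, so rows that do not move let the fingers close. It gives the time, the measured TCP pose, the force, the opening and the grip force at its end, in the units of the state.
- read_state(): the state, without advancing time (a new reading comes with each control period).
- camera(name): name is "side" or "top"; returns a dict with "image" (480x640x3 uint8, red, green, blue), "z_map" (480x640 float32, m along the optical axis (not along the pixel's ray), 0 where there is no reading), "mtx" (3x3 intrinsics, pixels), "dist" ([k1, k2, p1, p2, k3] as OpenCV has them; the pictures are not rectified), "view" (4x4, takes a point from world to camera coordinates). Camera axes: x right, y up, looking along -z (the intrinsics and any distortion apply to the point x, -y, -z); pixel columns grow to the right and rows downward; lengths in m; the calibration is good to about 2 mm. A picture is of the moment at which its call begins.
- close_job(): hands the job in; it is judged then, once.
The state is a dict: "time": time; "joint_positions": joint angles; "joint_vel": joint speeds; "joint_torque": joint torques, N m; "ee_pos": TCP position; "eef_rot": TCP orientation; "ft_force": force on the tool from outside, world axes, zero at the start; "torque": the same for the moment, N m; "width": finger opening in m; "grip_force": force on a finger pad.
Only numpy, scipy, OpenCV 4.12 (cv2) and the standard library are available. Lean on these libraries where they do the work, as an engineer would, in place of code of your own. Each camera call takes 0.05 s, during which the arm holds its last target. There are 200 camera calls.

## Working session

There is one attempt and no reset: what is moved stays moved. The work goes in short steps, Python scripts to look and compute and a tool call to move; the robot and the scene stay as the last step left them, time stands still between calls to the robot, and variables do not carry over. Pictures are saved under pics/ and viewed, at most 10 in all, crops included, and the job is handed in when it is done.

Besides the shell and the picture viewer there is one more tool, called after "Emit:" as name([rows], argument=value, ...), one row to a line, values as JSON. step_arm: Moves the arm, as the interface text tells. Shifts and turns lie within -1 to 1; 1 stands for 25 mm of shift or 0.12 rad of turn. Its arguments: {"type":"object","properties":{"delta_pos":{"type":"array"},"turn":{"type":"array"},"grip":{"type":"number"},"newtons":{"type":"number"}},"required":["delta_pos","turn"]}

```bash
mkdir -p pics
cat > h.py <<'E'
from bench import *
import numpy as np, cv2
def snap(n,f):
    c=camera(n); cv2.imwrite('pics/'+f,c['image'][:,:,::-1]); np.savez(f'{n}.npz',**c); return c
def pts(c):
    "world point of each pixel from z_map"
    h,w=c['z_map'].shape; u,v=np.meshgrid(np.arange(w),np.arange(h))
    p=cv2.undistortPoints(np.stack([u,v],-1).reshape(-1,1,2).astype(float),c['mtx'],c['dist']).reshape(h,w,2)
    z=c['z_map']; C=np.stack([p[...,0]*z,-p[...,1]*z,-z],-1)
    V=c['view']; return (C-V[:3,3])@V[:3,:3]
def ray(c,uv,h):
    p=cv2.undistortPoints(np.array(uv,float).reshape(-1,1,2),c['mtx'],c['dist']).reshape(-1,2)
    V=c['view']; d=np.c_[p[:,0],-p[:,1],-np.ones(len(p))]@V[:3,:3]; o=-V[:3,:3].T@V[:3,3]
    return o+d*((h-o[2])/d[:,2])[:,None]
E
python3 - <<'E'
from h import *
for n in('top','side'):
    c=snap(n,n+'0.png'); V=c['view']; print(n,-V[:3,:3].T@V[:3,3],c['mtx'][0,0])
s=read_state(); print(s['ee_pos'],s['eef_rot'],s['time'],s['width'])
E
```

```text
top [ 0.41434113 -0.04645325  1.05558874] 609.8369719966023
side [ 0.25041414 -0.69094854  0.60528955] 523.974293018601
[0.16649064 0.6020509  0.22184028] [ 1.34487279e-01  9.90915122e-01 -6.23205596e-04 -6.77696931e-05] 0.1 0.08667460379970657
```

View pics/top0.png

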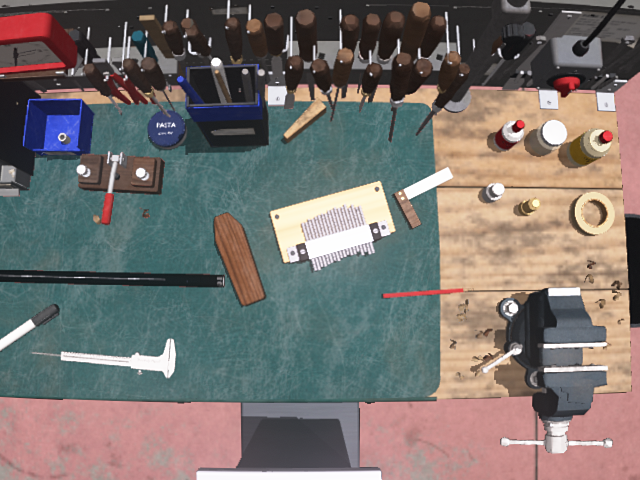

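View pics/side0.png

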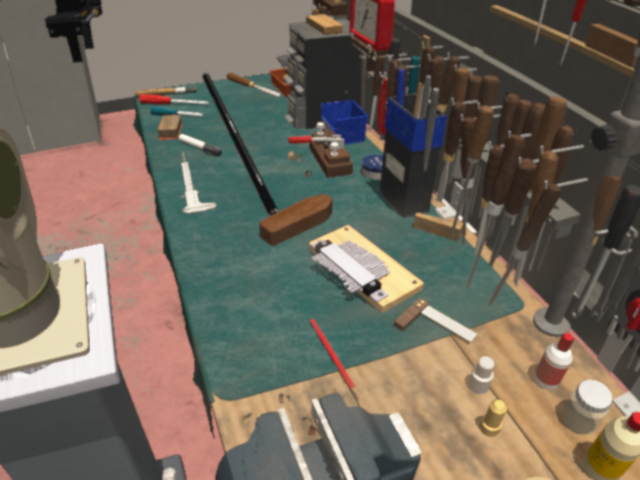

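The top view shows the gauge's white rail running from about (290,255) to (388,228), with the pins out on the robot's side. The walnut piece is at (240,260), the pencil at (423,293) and the square at (420,195). In the side view the gauge is at (345,265), and the front is free of obstacles.

Run:
```python
from h import *
c=dict(np.load('top.npz')); P=pts(c); im=c['image']; hsv=cv2.cvtColor(im,cv2.COLOR_RGB2HSV)
roi=np.zeros(im.shape[:2],bool); roi[180:275,268:398]=1
hh=P[...,2]
print('bench z',np.median(hh[330:380,250:380]),'board z',np.median(hh[205:215,285:300]),'rail z',np.median(hh[238:244,325:350]))
def rect(m,z,name,mn=30):
    m=m.astype(np.uint8); n,l,s,_=cv2.connectedComponentsWithStats(m); k=1+np.argmax(s[1:,4])
    ct=max(cv2.findContours((l==k).astype(np.uint8),0,2)[0],key=cv2.contourArea)
    w=ray(c,ct.reshape(-1,2),z)[:,:2].astype(np.float32)
    r=cv2.minAreaRect(w*1000); print(name,s[k,4],r,'\n',cv2.boxPoints(r).round(1).tolist())
H,S,V=[hsv[...,i].astype(int) for i in range(3)]
rect(roi&(H>12)&(H<30)&(S>50)&(V>150),.018,'board')
rect(roi&(S<25)&(V>225),.034,'rail')
r2=np.zeros_like(roi); r2[280:305,375:470]=1
rect(r2&((H<6)|(H>174))&(S>150),.005,'pencil')
r3=np.zeros_like(roi); r3[205:310,205:270]=1
rect(r3&(H<20)&(S>80),.034,'walnut')
cv2.imwrite('pics/crop.png',cv2.resize(im[190:285,260:405,::-1],None,fx=5,fy=5,interpolation=2))
# pixels above 26mm near gauge
m=roi&(hh>.029); rect(m,.034,'tall')
```

```text
bench z 0.0008576296726499988 board z 0.018879601998666333 rail z 0.03467862115164551
board 510 ((578.71875, -76.18064880371094), (93.44850158691406, 200.7909698486328), 15.840364456176758) 
 [[506.3999938964844, 7.599999904632568], [561.2000122070312, -185.5], [651.0999755859375, -160.0], [596.2999877929688, 33.20000076293945]]
rail 1709 ((547.8413696289062, -84.53550720214844), (83.68966674804688, 112.84716796875), 17.29232406616211) 
 [[491.1000061035156, -43.099998474121094], [524.7000122070312, -150.8000030517578], [604.5999755859375, -126.0], [571.0, -18.200000762939453]]
pencil 253 ((454.33001708984375, -232.92431640625), (6.157817840576172, 139.16598510742188), 3.5121331214904785) 
 [[447.0, -163.6999969482422], [455.5, -302.6000061035156], [461.70001220703125, -302.20001220703125], [453.1000061035156, -163.3000030517578]]
walnut 2493 ((513.2203369140625, 85.69280242919922), (159.19126892089844, 50.349571228027344), 18.872379302978516) 
 [[429.79998779296875, 83.80000305175781], [446.0, 36.099998474121094], [596.7000122070312, 87.5999984741211], [580.4000244140625, 135.3000030517578]]
tall 2145 ((552.1315307617188, -83.13921356201172), (90.31844329833984, 144.12802124023438), 14.143177032470703) 
 [[490.70001220703125, -24.299999237060547], [525.9000244140625, -164.10000610351562], [613.5, -142.0], [578.2999877929688, -2.200000047683716]]
```

View pics/crop.png

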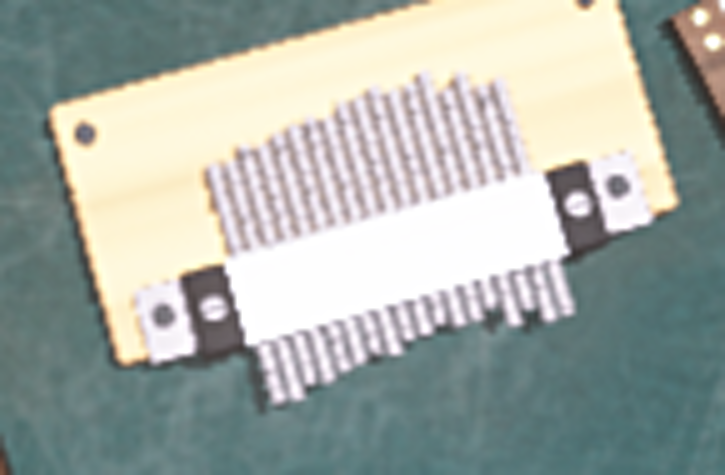

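The crop shows all 18 pins. The left end is at about (262,340) and the right end at about (565,262), with the dark end blocks at (213,307) and (577,205). The board fit, 93.4 x 200.8 mm at 15.8°, matches the given size.

Run:
```python
from h import *
c=dict(np.load('top.npz')); a=np.deg2rad(15.84); X=np.array([np.cos(a),np.sin(a)]); Y=np.array([-X[1],X[0]])
O=np.array([.5787,-.0762])-.0385*X; print('O',O)
def g(n,uv,z):
    w=ray(c,np.array(uv)/5+[260,190]-.4,z)[:,:2]-O; print(n,(1000*np.c_[w@X,w@Y]).round(1).tolist())
g('blocks',[(213,307),(577,205)],.034); g('rail front/back corners',[(247,345),(567,258),(226,254),(545,172)],.034)
g('tips',[(275,404),(297,401),(330,380),(390,354),(470,322),(518,325),(570,315)],.0286)
tcp=np.array(read_state()['ee_pos'])[:2]
for y in(48,24,0,-24,-48): 
    for d in (-70,-15): print(y,d,(1000*(O+X*d/1000+Y*y/1000)).round(1))
# obstacles in the gauge frame
for n,p in dict(pencil=[[.4528,-.1635],[.455,-.303]],walnut=[[.4298,.0838],[.446,.0361],[.5967,.0876]]).items():
    w=np.array(p)-O; print(n,(1000*np.c_[w@X,w@Y]).round(1).tolist())
```

```text
O [ 0.54166193 -0.08670865]
blocks [[0.6, 64.1], [-0.0, -64.0]]
rail front/back corners [[-14.9, 56.6], [-16.4, -55.5], [16.7, 54.9], [13.8, -56.8]]
tips [[-36.3, 52.9], [-37.4, 45.5], [-33.6, 32.8], [-30.7, 10.9], [-27.8, -18.3], [-33.3, -33.7], [-34.9, -51.6]]
48 -70 [461.2 -59.6]
48 -15 [514.1 -44.6]
24 -70 [467.8 -82.7]
24 -15 [520.7 -67.7]
0 -70 [ 474.3 -105.8]
0 -15 [527.2 -90.8]
-24 -70 [ 480.9 -128.9]
-24 -15 [ 533.8 -113.9]
-48 -70 [ 487.4 -152. ]
-48 -15 [ 540.3 -137. ]
pencil [[-106.4, -49.6], [-142.4, -184.4]]
walnut [[-61.1, 194.6], [-58.5, 144.3], [100.5, 152.7]]
```

Emit:
step_arm([
  [1,-1,0],
  [1,-1,0],
  [1,-1,0],
  [1,-1,0],
  [1,-1,0],
  [1,-1,0],
  [1,-1,0],
  [1,-1,0],
  [1,-1,0],
  [1,-1,0],
  [1,-1,0],
  [1,-1,0],
], turn=[0.38,0.38,0.38,0.38,0.38,0.38,0.38,0.38,0.38,0.38,0.38,0.38], grip=1, newtons=10)

```text
time: 1.3
ee_pos: [0.4673, 0.3011, 0.2223]
eef_rot: [-0.139, 0.99, -0.0, -0.0]
ft_force: [1.0, -0.0, 0.3]
width: 0.0029
grip_force: 0.0
```

Emit:
step_arm([
  [0,-1,0],
  [0,-1,0],
  [0,-1,0],
  [0,-1,0],
  [0,-1,0],
  [0,-1,0],
  [0,-1,0],
  [0,-1,0],
  [0,-1,0],
  [0,-1,0],
  [0,-1,0],
  [0,-1,0],
], turn=[0,0,0,0,0,0,0,0,0,0,0,0])

```text
time: 2.5
ee_pos: [0.4662, 0.0013, 0.2223]
eef_rot: [-0.138, 0.99, 0.0, -0.0]
ft_force: [-0.0, 0.2, -0.5]
width: 0.0005
grip_force: 0.0
```

Emit:
step_arm([
  [-0.08,-0.87,0],
  [-0.08,-0.87,0],
  [-0.08,-0.87,0],
  [0,0,-1],
  [0,0,-1],
  [0,0,-1],
  [0,0,-1],
  [0,0,-1],
  [0,0,-1],
  [0,0,-1],
  [0,0,-0.7],
  [0,0,-0.55],
], turn=[0,0,0,0,0,0,0,0,0,0,0,0])

```text
time: 3.7
ee_pos: [0.4597, -0.0629, 0.0149]
eef_rot: [-0.138, 0.99, 0.0, -0.001]
ft_force: [0.6, 0.0, 0.2]
width: 0.0006
grip_force: 0.0
```

Run:
```python
from h import *
c=snap('side','s1.png'); cv2.imwrite('pics/s1c.png',cv2.resize(c['image'][170:350,250:450,::-1],None,fx=4,fy=3.3,interpolation=2))
s=read_state(); print(s['ee_pos'],s['ft_force'])
```

```text
[ 0.45871023 -0.06274202  0.01342316] [-0.84708448  0.34344508 -2.33540288]
```

View pics/s1c.png

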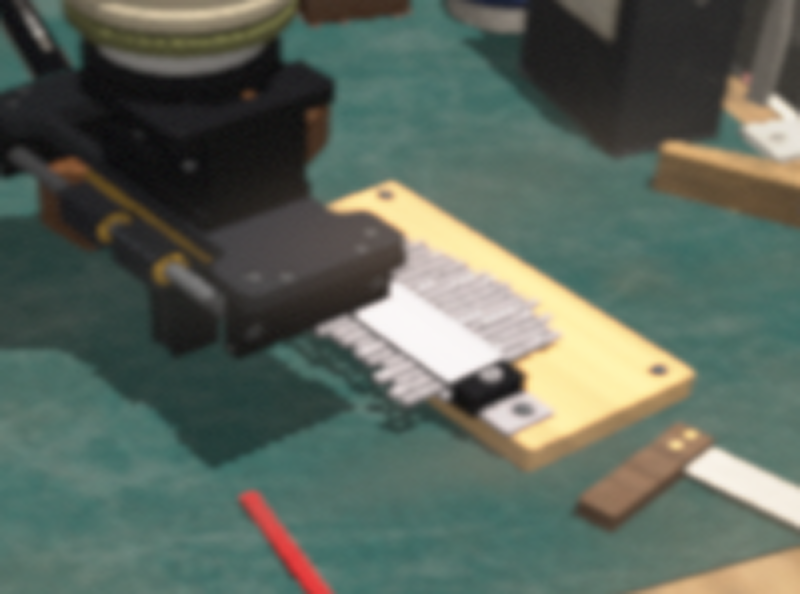

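The gripper stands in front of the left end of the row. In the crop the body is at (300,260), with the pins between (330,330) and (420,400). The path is clear and the pencil is well away, so I'll push gently.

Emit:
step_arm([
  [0.19,0.054,0],
  [0.19,0.054,0],
  [0.19,0.054,0],
  [0.19,0.054,0],
  [0.19,0.054,0],
  [0.19,0.054,0],
  [0.19,0.054,0],
  [0.19,0.054,0],
], turn=[0,0,0,0,0,0,0,0])

```text
time: 4.55
ee_pos: [0.4987, -0.052, 0.0162]
eef_rot: [-0.138, 0.99, 0.0, -0.0]
ft_force: [-1.9, 0.1, 0.6]
width: 0.0003
grip_force: 1.0
```

Emit:
step_arm([
  [0.08,0.022,0],
  [0.08,0.022,0],
], turn=[0,0])

```text
time: 4.75
ee_pos: [0.5026, -0.0509, 0.0162]
eef_rot: [-0.138, 0.99, 0.0, -0.0]
ft_force: [-1.0, 0.0, -0.0]
width: 0.0004
grip_force: 0.9
```

Emit:
step_arm([
  [0.04,0.011,0],
  [0.04,0.011,0],
], turn=[0,0])

```text
time: 4.95
ee_pos: [0.5044, -0.0504, 0.0162]
eef_rot: [-0.138, 0.99, 0.0, -0.0]
ft_force: [-6.2, -1.6, 0.7]
width: 0.0004
grip_force: 3.2
```

Emit:
step_arm([
  [0.04,0.011,0],
  [0,0,0],
], turn=[0,0])

```text
time: 5.15
ee_pos: [0.5043, -0.0504, 0.016]
eef_rot: [-0.138, 0.99, 0.0, -0.001]
ft_force: [-5.9, -1.8, 2.9]
width: 0.0004
grip_force: 3.3
```

Emit:
step_arm([
  [0.04,0.011,0],
  [0,0,0],
], turn=[0,0])

```text
time: 5.35
ee_pos: [0.5044, -0.0504, 0.0159]
eef_rot: [-0.138, 0.99, 0.0, -0.002]
ft_force: [-10.7, -2.4, 7.6]
width: 0.0007
grip_force: 5.4
```

The arm stopped solidly at gauge x = -26 mm, which means the finger is against the frame edge. I'll back off and repeat in 18 mm steps.

Emit:
step_arm([
  [-0.58,-0.164,0],
  [-0.58,-0.164,0],
  [0.197,-0.693,0],
  [0,0,0],
  [0.19,0.054,0],
  [0.19,0.054,0],
  [0.19,0.054,0],
  [0.19,0.054,0],
  [0.19,0.054,0],
  [0.08,0.022,0],
  [0.06,0.017,0],
  [0,0,0],
], turn=[0,0,0,0,0,0,0,0,0,0,0,0])

```text
time: 6.55
ee_pos: [0.5092, -0.0676, 0.016]
eef_rot: [-0.138, 0.99, 0.0, -0.001]
ft_force: [-3.8, 0.3, 0.4]
width: 0.0005
grip_force: 1.7
```

Emit:
step_arm([
  [-0.58,-0.164,0],
  [-0.58,-0.164,0],
  [0.197,-0.693,0],
  [0,0,0],
  [0.19,0.054,0],
  [0.19,0.054,0],
  [0.19,0.054,0],
  [0.19,0.054,0],
  [0.19,0.054,0],
  [0.12,0.034,0],
  [0.1,0.028,0],
  [0,0,0],
], turn=[0,0,0,0,0,0,0,0,0,0,0,0])

```text
time: 7.75
ee_pos: [0.5141, -0.0849, 0.0159]
eef_rot: [-0.138, 0.99, 0.0, -0.001]
ft_force: [-5.3, -0.2, 1.4]
width: 0.0006
grip_force: 2.1
```

Emit:
step_arm([
  [-0.58,-0.164,0],
  [-0.58,-0.164,0],
  [0.197,-0.693,0],
  [0,0,0],
  [0.19,0.054,0],
  [0.19,0.054,0],
  [0.19,0.054,0],
  [0.19,0.054,0],
  [0.19,0.054,0],
  [0.12,0.034,0],
  [0.09,0.025,0],
  [0,0,0],
], turn=[0,0,0,0,0,0,0,0,0,0,0,0])

```text
time: 8.95
ee_pos: [0.519, -0.1022, 0.016]
eef_rot: [-0.138, 0.99, 0.0, -0.001]
ft_force: [-4.1, 0.9, 1.3]
width: 0.0003
grip_force: 2.1
```

Emit:
step_arm([
  [-0.58,-0.164,0],
  [-0.58,-0.164,0],
  [0.197,-0.693,0],
  [0,0,0],
  [0.19,0.054,0],
  [0.19,0.054,0],
  [0.19,0.054,0],
  [0.19,0.054,0],
  [0.19,0.054,0],
  [0.12,0.034,0],
  [0.1,0.028,0],
  [0,0,0],
], turn=[0,0,0,0,0,0,0,0,0,0,0,0])

```text
time: 10.15
ee_pos: [0.5239, -0.1195, 0.0159]
eef_rot: [-0.138, 0.99, 0.0, -0.001]
ft_force: [-5.8, 0.6, 3.7]
width: 0.0004
grip_force: 2.8
```

Emit:
step_arm([
  [-0.58,-0.164,0],
  [-0.58,-0.164,0],
  [0.197,-0.693,0],
  [0,0,0],
  [0.19,0.054,0],
  [0.19,0.054,0],
  [0.19,0.054,0],
  [0.19,0.054,0],
  [0.19,0.054,0],
  [0.12,0.034,0],
  [0.1,0.028,0],
  [0,0,0],
], turn=[0,0,0,0,0,0,0,0,0,0,0,0])

```text
time: 11.35
ee_pos: [0.5288, -0.1368, 0.0159]
eef_rot: [-0.138, 0.99, 0.0, -0.002]
ft_force: [-8.0, 0.1, 3.9]
width: 0.0004
grip_force: 3.6
```

Emit:
step_arm([
  [-0.58,-0.164,0],
  [-0.58,-0.164,0],
  [0,0,1],
  [0,0,1],
  [0,0,1],
  [0,0,1],
  [0,0,1],
  [0,0,1],
  [0,0,1],
  [0,1,1],
  [0,1,0],
  [0,1,0],
], turn=[0,0,0,0,0,0,0,0,0,0,0,0])

```text
time: 12.55
ee_pos: [0.502, -0.069, 0.2175]
eef_rot: [-0.138, 0.99, 0.0, 0.001]
ft_force: [0.3, 0.1, -0.3]
width: 0.0004
grip_force: 0.0
```

Emit:
step_arm([
  [0,1,0],
  [0,1,0],
  [0,1,0],
  [0,1,0],
  [0,1,0],
  [0,1,0],
  [0,1,0],
  [0,1,0],
  [0,1,0],
  [0,1,0],
  [0,1,0],
  [0,1,0],
], turn=[0,0,0,0,0,0,0,0,0,0,0,0])

```text
time: 13.75
ee_pos: [0.5014, 0.2315, 0.2166]
eef_rot: [-0.138, 0.99, 0.0, 0.0]
ft_force: [-0.2, -0.8, 0.5]
width: 0.0004
grip_force: 0.0
```

Run:
```python
from h import *
c=snap('top','t2.png'); cv2.imwrite('pics/t2c.png',cv2.resize(c['image'][180:310,205:405,::-1],None,fx=4,fy=4,interpolation=2))
a=dict(np.load('side.npz')); d=snap('side','s2.png'); cv2.imwrite('pics/s2c.png',cv2.resize(d['image'][210:320,295:435,::-1],None,fx=5,fy=5,interpolation=2))
```

```text
(no output)
```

View pics/t2c.png

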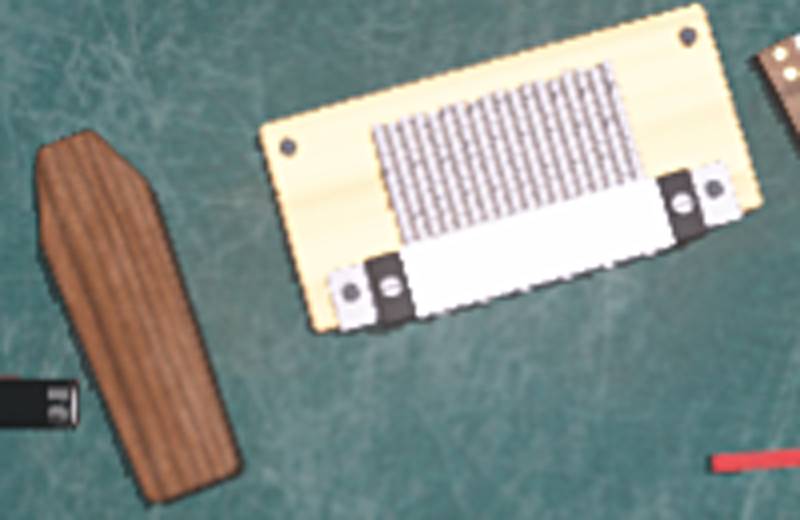

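View pics/s2c.png

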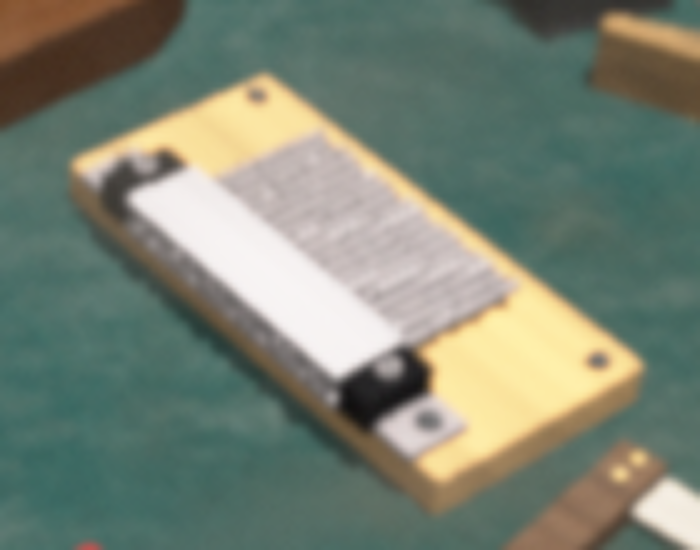

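Both views show every pin flush. No tip stands out along the front, from (415,318) to (670,252) in the top crop. At the back, the pin ends form a straight line from (375,125) to (612,65). The walnut piece, square and pencil lie where they were, and the hand is clear at z = 0.22.

```bash
python3 -c "
from bench import *
print(close_job())"
```

```text
the job is handed in; nothing more can be done
None
```

I pushed all 18 pins back and, in the final images, they are flush with the frame's front edge; the walnut piece, square and pencil are where they were, the hand is clear, and I handed the job in at about 14 s of the 62 s allowed (no verdict came back).

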